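Pin the stem cutter's link into its yoke

TASK

Couple the bench stem cutter: swing its link bar fully home so that the eye lies between the two ears of the yoke, then take the pin with the square grip from the wooden rack and put it down through the upper ear, the eye and the lower ear until its flange sits flush on the upper ear, and let go. Work gently: feel for the eye, which floats a few millimetres off centre, and never force anything (cutter, link and eye must not feel more than 30 N); leave the other two pins in the rack and everything else on the bench where it is.

Things in the scene. Friction and masses are not known exactly. Their poses are not given: they have to be found in the camera images.
- yoke_top (a point): Centre of the round 21 mm hole in the upper ear of the steel yoke, on the ear's top face (86 mm above the bench); z up. The yoke is two level plates (ears), 48 x 48 mm, 10 mm thick, one above the other with a 16 mm gap, joined by an upright web on the +x side of this frame. The gap is open to -x and to both y sides.
- lower_hole (a point): Centre of the 11.6 mm through hole in the yoke's lower ear, on that ear's top face, exactly 26 mm under yoke_top; same axes. 38 mm is clear below this ear.
- cutter: The stem cutter, fixed to the bench; origin on the bench under the yoke's holes, same axes as the yoke. Grey base plate 12 mm high from x -90 to +250, y -200 to +50 mm. Low white bed beyond the web, x 90 to 240 mm, 170 mm wide, up to 82 mm above the bench.
- link_pivot (a point): Pivot of the link bar, at the bar's mid-height (68 mm above the bench), 150 mm along -y of the yoke's frame. Its 18 mm stud rises to 84 mm above the bench; the bar's round end there is 30 mm across.
- link_bar (a point): Point on the centreline of the dark steel link bar, mid-height, 85 mm from the pivot. This frame turns with the link: +y runs along the bar from pivot to eye, z up. The bar is level, 20 mm wide (10 mm to each side), 62 to 74 mm above the bench, from the pivot to 118 mm from it, with 50 mm clear under it.
- eye_nominal (a point): Nominal centre of the eye at the link's end (150 mm from the pivot): a flat steel ring, 38 mm across, 8 mm thick, hole 11.6 mm, top 4 mm above this point (14 mm below the upper ear's top face). It floats, stiffly, in the level plane on a thin washer: its real hole sits 3.8 to 4.6 mm off this point, in an unmeasured direction, different each time. It stays where left; 4 to 8 N shift it.
- link (a joint): Swing of the link about its upright pivot, rad: 0 = home against its stop, nominal eye in line with the yoke's holes; positive = eye swung out towards -x of the yoke's frame (starts 0.4 to 0.8 out). Stiff hinge (0.7 N m: about 8 N pushed 85 mm from the pivot); stays where it is left.
- pin_grip (a point): Centre of the square grip of the pin to use; z up along the pin. Grip 20 x 20 mm (x, y), 50 mm tall. Below this point: round flange 30 mm across from -25 to -29 mm, shoulder 19.5 mm across to -38 (fits the upper ear), shank 10 mm across to -71, narrowing to 9 in the last mm. 0.11 to 0.22 kg. Starts upright in a rack hole, shoulder on the rack's top. Fully home: 29 mm above yoke_top.
- rack: Wooden pin rack, fixed, 60 x 170 mm and 55 mm high, origin at the centre of its underside, z up; three 13 mm holes 55 mm apart along its y, at y -55, 0 and +55 mm.
- ball_pin_head (a point): Centre of the 28 mm ball head of another steel pin in the rack, 48 mm above the rack's top; leave it.
- disc_pin_head (a point): Centre of the 38 mm disc head, 8 mm thick, of a third steel pin in the rack, 37 mm above the rack's top; leave it.
- secateurs_c (a point): Secateurs, 170 mm long, lying along their x, 9 mm above the bench at the middle; leave.
- pot_c (a point): Centre of an open grey plastic plant pot, 110 mm across, 100 mm high; leave.
- spool_c (a point): Centre of an empty white spool standing upright, 64 mm across, 40 mm high; leave.
- calculator_c (a point): Centre of a white desk calculator, 130 x 80 mm (x, y), 14 mm thick; leave.
- sprayer_c (a point): Centre of a clear bottle, 60 mm across, 150 mm high; leave.
There are look-alikes about, which are no part of the job. Leave any blue or yellow look-alike of the part that bears pin_grip alone.

How it is judged:
By the outcome, as a careful person would: the job done as asked, in the order asked, and still so for the second after the job is handed in, with the robot touching nothing.
It also fails if it takes over 72 s, if anything falls off the work surface, if the arm or the gripper's body presses on something with over 40 N, if the wrist force passes 120 N, or if a joint passes its speed limit or range.

ROBOT

A 7-joint arm with a two-finger parallel gripper is mounted at the origin on the work surface. World frame = base frame: x ahead of the robot, y to its left, z up, the work surface at z = 0. Lengths are in m, angles in rad, forces in N, time in s.
With the tool pointing down it reaches from about 0.425 to 1.025 m from the base axis. Payload 9.4 kg.
Tool frame: the origin (TCP) lies at the very end of the fingers, on their centre line; the grasp point (between the pads) lies r.grasp_offset behind it (r.grasp_offset is the distance from the TCP to the grasp point, in m); z points along the fingers, y is the direction in which the jaws open and shut (so a half turn about z gives the same grasp; the last joint's range is limited). The gripper opens to 93 mm and grips with 3 to 60 N. Pads are 15 mm wide; open, the fingers measure 128 mm over their backs; the gripper's body (75 mm by 188 mm) begins 65 mm behind the grasp point.
Start: joints at [1.089, 0.599, -0.003, 1.599, 0.002, 0.943, -0.08], TCP at [0.286, -0.666, 0.219] pointing down, gripper open.
Joint ranges: [-2.57, 2.57], [-0.35, 1.97], [-1.29, 1.29], [0.11, 2.56], [-1.05, 4.19], [0.11, 1.86], [-2.63, 2.63]. Speed limits (rad/s): [2.22, 2.22, 3.01, 3.01, 3.14, 3.14, 3.14].

INTERFACE

Orientations are given as a rotation vector (axis times angle).
In Python, from plant import r gives the robot as it stands.
- The arm moves only by the shell command python3 -m handwheel 'ROWS' [OPENING] [FORCE]. ROWS is JSON, one flat list of numbers, 4 for each row, row after row: the shift along the tool's x, y, z in units of 30 mm (1.0 is 30 mm), then the turn about the tool's z in units of 6 degrees (1.0 is 6 degrees). In form: [dx, dy, dz, roll, dx, dy, dz, roll, ...]. A call has exactly 5 rows; each row is the pose to reach, as a shift and turn from the pose commanded when the call began, along the tool's axes at that moment; what a row does not reach only later rows make up. A row lasts 1/10 s, in which the tool goes at most 50 mm and 8.59 degrees, less where a joint would pass 70% of its speed; a pose out of reach is approached as far as the arm can. A call with a gripper value outside its range is refused whole. OPENING is the finger opening in mm, from 0 to 93, set as the call begins (- or left out, the last holds). The fingers move at their own pace and stop on an object; FORCE is the grip in N (left out, the last holds). Time passes only in rows, so rows that repeat a pose let the fingers close, or fill a call up. It gives the time, the measured TCP pose, the force and the opening at its end, in the units of the state.
- r.observe(): the state, without advancing time (a new reading comes with each control period).
- r.grab_frame(name): name is "side" or "top"; returns a dict with "image" (400x640x3 uint8, red, green, blue), "fx", "fy", "cx", "cy" (pixels), "cam_to_world" (4x4, takes a point from camera to world coordinates). Camera axes: x right, y down, z forward; pixel columns grow to the right and rows downward; lengths in m; the calibration is good to about 2 mm. A picture is of the moment at which its call begins. There is no depth.
- r.close_job(): hands the job in, once; it reports no verdict.
The state is a dict: "time_s": time; "qpos": joint angles; "dq": joint speeds; "tau": joint torques, N m; "tool_pos": TCP position; "ee_rot": TCP orientation; "wrist_force": force on the tool from outside, world axes, zero at the start; "wrist_torque": the same for the moment, N m; "grip_width": finger opening in m.
Only numpy, scipy, OpenCV 4.12 (cv2) and the standard library are available. Lean on these libraries where they do the work, as an engineer would, in place of code of your own. Each camera call takes 0.05 s, during which the arm holds its last target.

## Working session

There is one attempt and no reset: what is moved stays moved. The work goes in short steps, Python scripts to look and compute and a shell command to move; the robot and the scene stay as the last step left them, time stands still between calls to the robot, and variables do not carry over. Pictures are saved under pics/ and viewed, and the job is handed in when it is done.

```bash
ls; mkdir -p pics; python3 - <<'E'
from plant import r
import cv2,numpy as np
for n in("side","top"):
    f=r.grab_frame(n);cv2.imwrite(f"pics/{n}0.png",f["image"][:,:,::-1]);print(n,f["fx"],f["fy"],f["cx"],f["cy"]);print(np.round(f["cam_to_world"],4))
s=r.observe();print({k:np.round(v,4) for k,v in s.items()},r.grasp_offset)
E
```

```text
pics
side 414.85212467105464 414.85212467105464 317.9210689661233 191.51964979773282
[[-0.8836 -0.3095  0.3513  0.2036]
 [-0.4678  0.6144 -0.6354  0.619 ]
 [-0.0192 -0.7258 -0.6877  0.778 ]
 [ 0.      0.      0.      1.    ]]
top 503.7775276587101 503.7775276587101 319.8102908738898 196.68969491692846
[[ 0.0218 -0.9962  0.0846  0.426 ]
 [-0.9997 -0.0205  0.0168 -0.0062]
 [-0.015  -0.0849 -0.9963  1.5632]
 [ 0.      0.      0.      1.    ]]
{'time_s': np.float64(0.1), 'qpos': array([ 1.0893,  0.6001, -0.0026,  1.6001,  0.0018,  0.9429, -0.0798]), 'dq': array([ 0.0004, -0.0013,  0.0001, -0.0019, -0.0004,  0.0009,  0.0001]), 'tau': array([ 5.50000e-03, -7.66566e+01,  1.50230e+00, -2.52940e+01,
       -5.22000e-02,  1.36000e-02,  1.00000e-04]), 'tool_pos': array([ 0.2854, -0.666 ,  0.2178]), 'ee_rot': array([-3.076e+00, -6.314e-01,  7.000e-04]), 'wrist_force': array([-0.0986,  0.0027, -0.3764]), 'wrist_torque': array([ 0.0242, -0.0319, -0.0401]), 'grip_width': np.float64(0.0927)} 0.0188
```

View pics/side0.png

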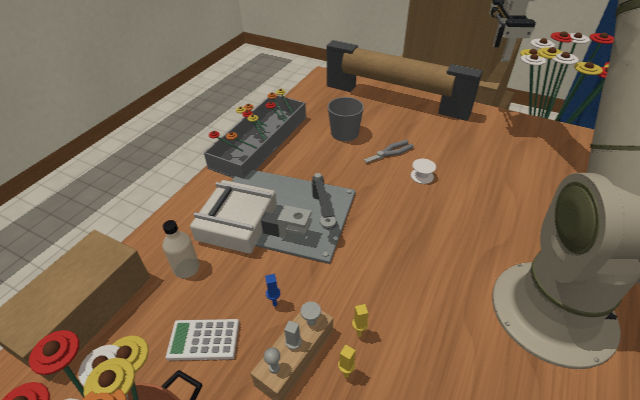

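View pics/top0.png

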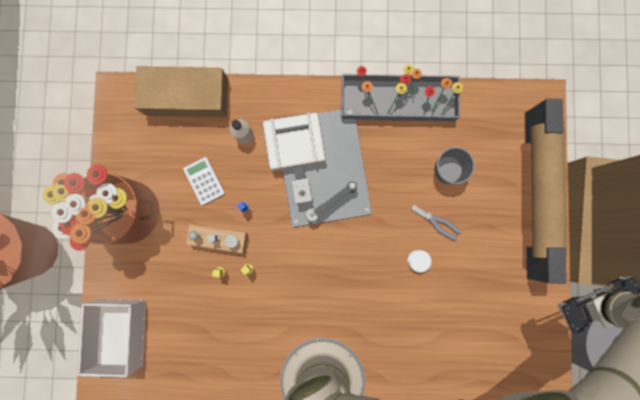

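```bash
python3 - <<'E'
import cv2
a=cv2.imread("pics/side0.png");b=cv2.imread("pics/top0.png")
cv2.imwrite("pics/c1.png",cv2.resize(a[165:265,190:360],None,fx=4.6,fy=4.6,interpolation=2))
cv2.imwrite("pics/c2.png",cv2.resize(b[100:235,180:380],None,fx=4,fy=4,interpolation=2))
cv2.imwrite("pics/c3.png",cv2.resize(a[265:400,240:390],None,fx=4.4,fy=4.4,interpolation=2))
cv2.imwrite("pics/c4.png",cv2.resize(b[190:290,170:270],None,fx=6,fy=6,interpolation=2))
E
```

```text
(no output)
```

View pics/c1.png

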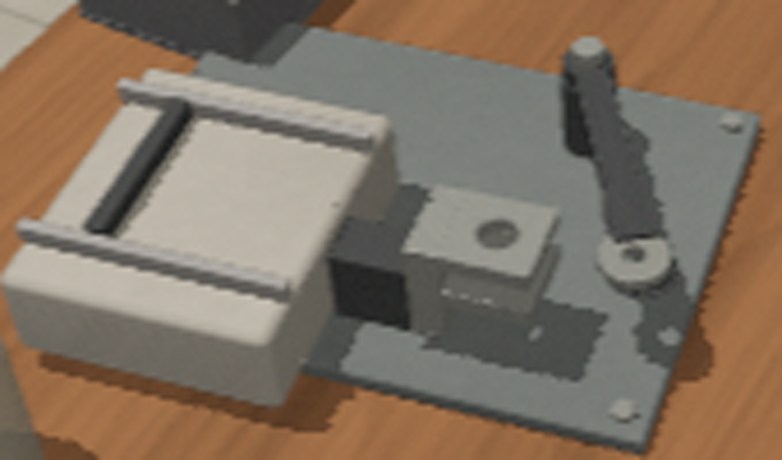

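View pics/c2.png

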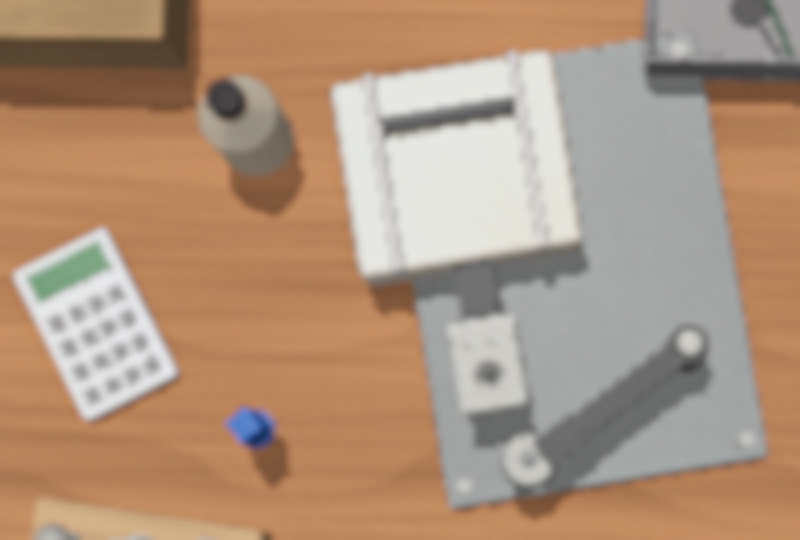

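View pics/c3.png

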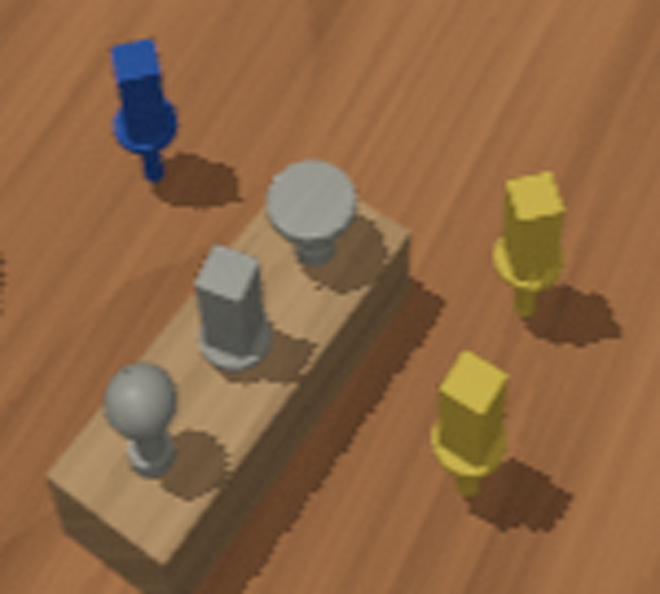

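View pics/c4.png

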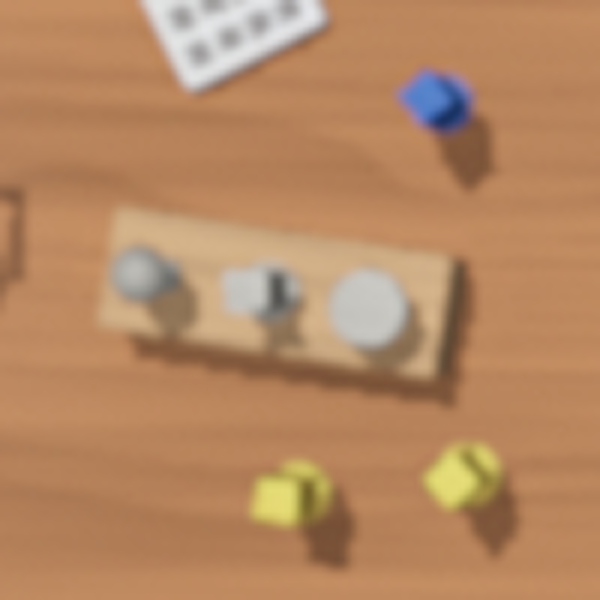

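```bash
cat > h.py <<'E'
import numpy as np,cv2
from scipy.spatial.transform import Rotation as R
from plant import r
def plane(f,px,z):
    C=np.array(f["cam_to_world"]);d=C[:3,:3]@[(px[0]-f["cx"])/f["fx"],(px[1]-f["cy"])/f["fy"],1]
    o=C[:3,3];return o+d*(z-o[2])/d[2]
def proj(f,p):
    C=np.array(f["cam_to_world"]);q=C[:3,:3].T@(np.array(p)-C[:3,3]);return np.array([f["fx"]*q[0]/q[2]+f["cx"],f["fy"]*q[1]/q[2]+f["cy"]])
def st(s=None):
    s=s or r.observe();M=R.from_rotvec(s["ee_rot"]).as_matrix()
    print("t",round(s["time_s"],2),"pos",np.round(s["tool_pos"],4),"yaw(x axis) deg",round(float(np.degrees(np.arctan2(M[1,0],M[0,0]))),2),"tilt",np.round(M[:2,2],4),"F",np.round(s["wrist_force"],1),"T",np.round(s["wrist_torque"],2),"g",round(float(s["grip_width"]),4));return M
def to(p,yaw=None):
    "units to reach world p with tool x axis at yaw deg"
    s=r.observe();M=R.from_rotvec(s["ee_rot"]).as_matrix();d=M.T@(np.array(p)-s["tool_pos"])/0.03
    y=np.degrees(np.arctan2(M[1,0],M[0,0]))
    print("units",np.round(d,3),"roll",None if yaw is None else np.round(((-(yaw-y)+90)%180-90)/6,3))
E
python3 - <<'E'
from h import *
M=st();print(np.round(M,3))
S=dict(r.grab_frame("side"));T=dict(r.grab_frame("top"))
for n,a,b,z in [("hole",(297.6,215.3),(301.6,192.6),.086),("stud",(317.4,174.6),(351.8,184.9),.084),("eye",(327.6,220.0),(311.6,214.8),.072),("pintop",(291.7,326.7),(210,238.1),.118)]:
    print(n,np.round(plane(S,a,z),4),np.round(plane(T,b,z),4))
E
```

```text
t 0.1 pos [ 0.2854 -0.666   0.2178] yaw(x axis) deg 23.2 tilt [-0.0007  0.0013] F [-0.1  0.  -0.4] T [ 0.02 -0.03 -0.04] g 0.0927
[[ 0.919  0.394 -0.001]
 [ 0.394 -0.919  0.001]
 [-0.    -0.001 -1.   ]]
hole [0.5616 0.0706 0.086 ] [0.5624 0.0725 0.086 ]
stud [ 0.5885 -0.0768  0.084 ] [ 0.5885 -0.075   0.084 ]
eye [0.4996 0.0411 0.072 ] [0.4983 0.042  0.072 ]
pintop [0.4226 0.329  0.118 ] [0.4231 0.3305 0.118 ]
```

```bash
python3 - <<'E'
from h import *
S=dict(r.grab_frame("side"));T=dict(r.grab_frame("top"))
P=[plane(S,(240+u/4.4-.4,265+v/4.4-.4),.118) for u,v in [(215,248),(261,262),(247,298),(197,287)]]
for i in range(4):
    d=P[(i+1)%4]-P[i];print(np.round(d[:2]*1000,1),np.degrees(np.arctan2(d[1],d[0])))
print(np.mean(P,0))
# auto mask bright top face in side
im=S["image"].astype(int)[315:345,278:308];print(im.sum(2)[::1]//3)
P=[plane(T,(170+u/6,190+v/6),.055) for u,v in [(118,207),(465,257),(440,378),(97,325)]]
for i in range(4):
    d=P[(i+1)%4]-P[i];print(np.round(d[:2]*1000,1),np.degrees(np.arctan2(d[1],d[0])))
# bar
E
```

```text
[-19.2  -3.1] -170.7494886305223
[-2.7 15.7] 99.84195067784857
[19.6  5. ] 14.229063176163882
[  2.3 -17.5] -82.53663467855709
[0.42223299 0.32897515 0.118     ]
[[108 108 109 107 108 106 105 108 110 110 108 110 108 107 104 104 107 108
  113 130 137 135 132 116 134 151 153 152 150 150]
 [110 111 110 108 108 106 108 110 112 110 109 109 107 103 103 104 107 111
  129 137 134 132 132 119 100 136 155 152 149 150]
 [109 107 110 110 107 106 108 111 111 109 109 107 104 103 104 106 109 122
  134 136 133 133 135 137 115  93 125 150 152 149]
 [109 108 108 108 106 106 110 112 111 108 107 105 101 104 107 108 122 133
  136 131 128 134 137 135 134 118  96 108 124 143]
 [110 110 109 108 106 108 112 112 109 108 102 100 102 106 107 117 131 137
  131 128 133 136 135 134 135 135 119  92  84  88]
 [110 110 107 106 108 111 111 107 109 104 109 109 105 107 118 132 137 133
  128 131 136 137 134 135 136 137 138 128 105  85]
 [111 107 106 107 111 110 108 106 102 104 134 151 152 139 129 134 133 129
  129 135 137 135 136 137 137 137 137 137 118  98]
 [109 106 106 108 111 110 105 100 100 117 141 149 150 151 151 1
[... 2243 characters left out ...]
1  80  82  80  75
   73  74  77  87  93  89  89  88 123 139 137 137]
 [129 130 133 136 139 137 140 129 101  83  81  80  82  83  82  83  81  78
   73  74  80  91  91  88  84  87  86  88 119 137]
 [131 131 136 139 139 139 132 131 108  81  82  81  80  82  82  81  80  79
   74  74  88  93  91  86  85  87  85  86  86  86]
 [132 135 138 139 138 139 140 143 129  98  82  80  83  80  79  80  80  80
   76  80  90  94  92  85  84  88  85  85  85  80]
 [135 139 139 139 138 139 139 141 142 143 136 113  88  82  79  81  81  79
   77  84  91  93  86  82  86  86  84  86  81  80]]
[ -21.2 -174.8] -96.90814374296329
[-60.3  10.4] 170.19526469738744
[ 22.5 172.4] 82.57636978745288
[59.  -7.9] -7.663558062306541
```

```bash
python3 - <<'E'
from h import *
S=dict(r.grab_frame("side"))
for px in [(460,115),(478,117),(445,68),(480,70),(330,88)]: print(px,np.round(plane(S,px,0),3),np.round(plane(S,px,.15),3))
to([.513,-.027,.30]);to([.513,-.027,.10])
E
python3 -m handwheel '[0,0,-1,0, 0,0,-2,0, 0,0,-2.7,0, 0,0,-2.7,0, 0,0,-2.7,0]' 0 20
```

```text
(460, 115) [ 0.35  -0.643  0.   ] [ 0.322 -0.4    0.15 ]
(478, 117) [ 0.294 -0.657  0.   ] [ 0.277 -0.411  0.15 ]
(445, 68) [ 0.485 -0.948  0.   ] [ 0.431 -0.646  0.15 ]
(480, 70) [ 0.359 -0.99   0.   ] [ 0.329 -0.68   0.15 ]
(330, 88) [ 0.821 -0.612  0.   ] [ 0.702 -0.374  0.15 ]
units [ 15.364 -16.602  -2.715] roll None
units [ 15.365 -16.6     3.952] roll None
time_s: 0.85
tool_pos: [0.2855, -0.6663, 0.2995]
ee_rot: [3.077, 0.632, 0.0]
wrist_force: [0.3, 0.1, -1.3]
grip_width: 0.0576
```

```bash
python3 -m handwheel '[1,-1.1,0,0, 2.1,-2.3,0,0, 3.2,-3.4,0,0, 4.2,-4.6,0,0, 5.2,-5.6,0,0]'
python3 -m handwheel '[1,-1.1,0,0, 2.1,-2.3,0,0, 3.2,-3.4,0,0, 4.2,-4.6,0,0, 5.2,-5.6,0,0]'
python3 -m handwheel '[1,-1.1,0,0, 2.1,-2.3,0.5,0, 3.2,-3.4,1.5,0, 4.2,-4.6,2.5,0, 5,-5.4,3.5,0]'
python3 -c "
from h import *
st();to([.513,-.027,.10])"
```

```text
time_s: 1.35
tool_pos: [0.3624, -0.4477, 0.2981]
ee_rot: [-3.075, -0.632, 0.002]
wrist_force: [0.4, 0.0, 0.1]
grip_width: 0.018
time_s: 1.85
tool_pos: [0.4394, -0.2321, 0.2984]
ee_rot: [-3.076, -0.632, 0.003]
wrist_force: [1.0, -0.4, -0.0]
grip_width: 0.0003
time_s: 2.35
tool_pos: [0.5118, -0.0299, 0.1977]
ee_rot: [-3.077, -0.632, 0.001]
wrist_force: [1.2, -0.7, 0.6]
grip_width: 0.0009
t 2.35 pos [ 0.5118 -0.0299  0.1977] yaw(x axis) deg 23.23 tilt [-0.0004  0.0004] F [ 1.2 -0.7  0.6] T [-0.08 -0.13 -0.03] g 0.0009
units [ 0.077 -0.072  3.258] roll None
```

```bash
python3 -m handwheel '[0,0,1.2,0, 0,0,2.4,0, 0,0,3.6,0, 0,0,4.8,0, 0,0,4.8,0]'
python3 - <<'E'
from h import *
st()
for n in("side","top"):
    f=r.grab_frame(n);im=f["image"][:,:,::-1];c=im[165:265,240:370] if n=="side" else im[130:240,270:390]
    cv2.imwrite(f"pics/{n}1.png",cv2.resize(c,None,fx=5,fy=5,interpolation=2))
E
```

```text
time_s: 2.85
tool_pos: [0.5086, -0.0317, 0.0509]
ee_rot: [-3.075, -0.633, 0.014]
wrist_force: [-1.3, -0.8, -0.0]
grip_width: 0.0003
t 2.85 pos [ 0.5086 -0.0317  0.0509] yaw(x axis) deg 23.25 tilt [-0.0089  0.    ] F [-1.3 -0.8 -0. ] T [-0.01 -0.02  0.08] g 0.0003
```

View pics/side1.png

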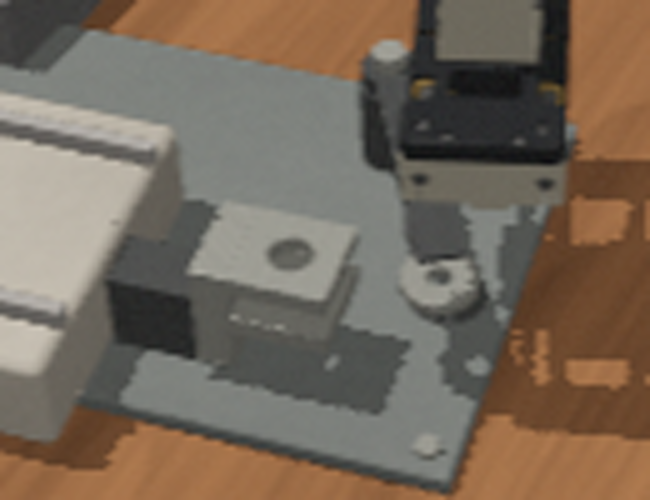

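```bash
python3 -m handwheel '[0.1,0,0,0, 0.2,0,0,0, 0.3,0,0,0, 0.4,0,0,0, 0.5,0,0,0]'
python3 -m handwheel '[0.1,-0.02,0,0, 0.2,-0.04,0,0.1, 0.3,-0.06,0,0.2, 0.4,-0.1,0,0.3, 0.5,-0.14,0,0.4]'
```

```text
time_s: 3.45
tool_pos: [0.5234, -0.0272, 0.0558]
ee_rot: [3.077, 0.63, -0.007]
wrist_force: [-8.8, -2.6, 7.7]
grip_width: 0.0004
time_s: 3.95
tool_pos: [0.5352, -0.0174, 0.0556]
ee_rot: [3.089, 0.565, -0.008]
wrist_force: [-6.6, -4.1, 5.5]
grip_width: 0.0002
```

```bash
python3 -c "
from h import *
st();to([.5563,.0045,.054],10.2)"
```

```text
t 3.95 pos [ 0.5352 -0.0174  0.0556] yaw(x axis) deg 20.73 tilt [-0.0049 -0.0017] F [-6.6 -4.1  5.5] T [-0.9   1.49  0.05] g 0.0002
units [ 0.916 -0.435  0.047] roll 1.755
```

```bash
python3 -m handwheel '[0.1,-0.05,0,0.2, 0.2,-0.1,0,0.4, 0.3,-0.15,0,0.6, 0.38,-0.2,0,0.8, 0.45,-0.23,0,1.0]'
python3 - <<'E'
from h import *
st();to([.5563,.0045,.054],10.2)
for n in("side","top"):
    f=r.grab_frame(n);im=f["image"][:,:,::-1];c=im[165:265,240:370] if n=="side" else im[130:240,270:390]
    cv2.imwrite(f"pics/{n}2.png",cv2.resize(c,None,fx=5,fy=5,interpolation=2))
E
```

```text
time_s: 4.45
tool_pos: [0.546, -0.0075, 0.0554]
ee_rot: [3.114, 0.4, -0.007]
wrist_force: [-4.7, -7.4, 0.4]
grip_width: 0.0006
t 4.45 pos [ 0.546  -0.0075  0.0554] yaw(x axis) deg 14.63 tilt [-0.0041 -0.0027] F [-4.7 -7.4  0.4] T [-1.74  1.16  0.06] g 0.0006
units [ 0.434 -0.3    0.044] roll 0.738
```

View pics/side2.png

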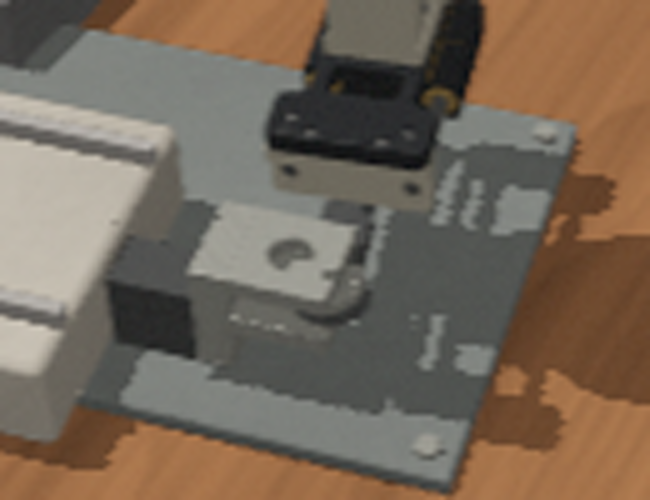

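View pics/top2.png

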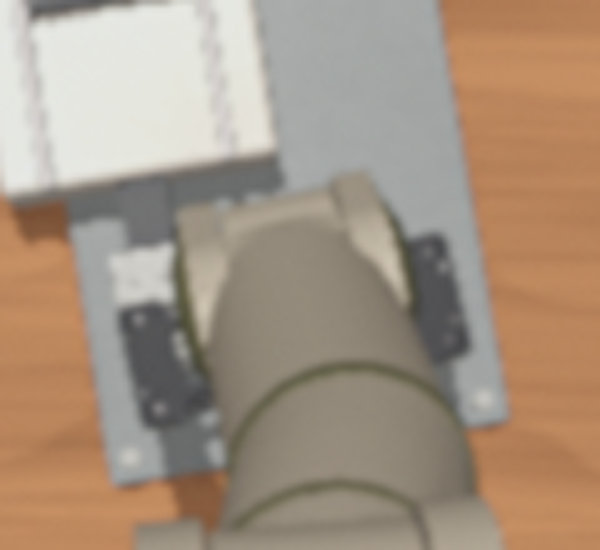

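Link is inside the yoke (eye edge visible at about crop (340,290)); a little more to go. Small steps from here, watching force.

```bash
python3 -m handwheel '[0.05,-0.05,0,0.15, 0.1,-0.1,0,0.3, 0.15,-0.12,0,0.45, 0.2,-0.16,0,0.6, 0.25,-0.2,0,0.7]'
python3 -c "
from h import *
st();to([.5563,.0045,.054],10.2)"
```

```text
time_s: 5.05
tool_pos: [0.5514, 0.0003, 0.0552]
ee_rot: [3.126, 0.286, -0.008]
wrist_force: [-4.9, -7.0, -0.1]
grip_width: 0.0004
t 5.05 pos [5.514e-01 3.000e-04 5.520e-02] yaw(x axis) deg 10.45 tilt [-0.0047 -0.0026] F [-4.9 -7.  -0.1] T [-1.5   1.24 -0.02] g 0.0004
units [ 0.186 -0.108  0.041] roll 0.041
```

```bash
python3 -m handwheel '[0.03,0,0,0, 0.06,0,0,0, 0.09,0,0,0, 0.12,0,0,0, 0.12,0,0,0]'
```

```text
time_s: 5.55
tool_pos: [0.554, 0.0013, 0.0552]
ee_rot: [3.127, 0.287, -0.01]
wrist_force: [-8.2, -4.9, 2.4]
grip_width: 0.0007
```

```bash
python3 -m handwheel '[0.02,0,0,0, 0.04,0,0,0, 0.06,0,0,0, 0.06,0,0,0, 0.06,0,0,0]'
```

```text
time_s: 6.05
tool_pos: [0.554, 0.0013, 0.0552]
ee_rot: [3.126, 0.287, -0.015]
wrist_force: [-11.1, -6.6, 7.7]
grip_width: 0.0005
```

```bash
python3 -m handwheel '[0.02,0,0,0, 0.04,0,0,0, 0.05,0,0,0, 0.05,0,0,0, 0.05,0,0,0]'; python3 - <<'E'
from h import *
st()
for n in("side",):
    f=r.grab_frame(n);im=f["image"][:,:,::-1];c=im[165:265,240:370] 
    cv2.imwrite(f"pics/{n}3.png",cv2.resize(c,None,fx=5,fy=5,interpolation=2))
E
```

```text
time_s: 6.55
tool_pos: [0.554, 0.0013, 0.0552]
ee_rot: [3.126, 0.287, -0.019]
wrist_force: [-17.2, -6.7, 12.3]
grip_width: 0.0003
t 6.55 pos [0.554  0.0013 0.0552] yaw(x axis) deg 10.49 tilt [-0.0119 -0.0034] F [-17.2  -6.7  12.3] T [-1.4   3.53 -0.03] g 0.0003
```

View pics/side3.png

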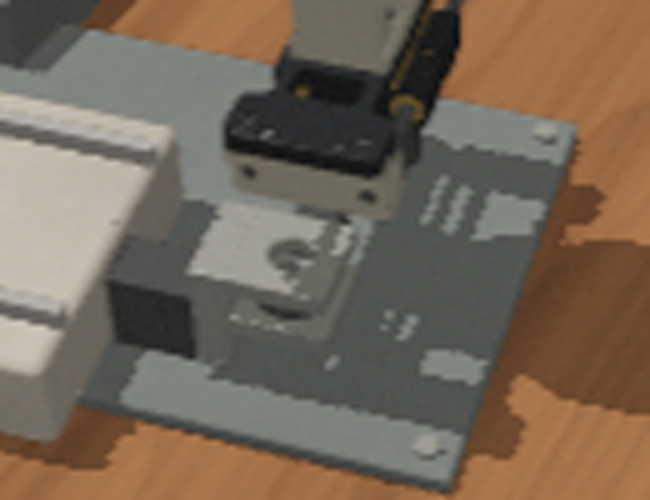

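```bash
python3 -m handwheel '[-0.1,0,0,0, -0.3,0,0,0, -0.6,0,0,0, -1,0,-0.5,0, -1,0,-1.5,0]'
python3 -m handwheel '[0,0,-1.5,0, 0,0,-3,0, 0,0,-4,0, 0,0,-4,0, 0,0,-4,0]' 60
python3 - <<'E'
from h import *
st();to([.4228,.3297,.21])
E
```

```text
time_s: 7.1
tool_pos: [0.5284, -0.0017, 0.0993]
ee_rot: [-3.128, -0.291, 0.007]
wrist_force: [0.1, 0.5, 0.3]
grip_width: 0.0004
time_s: 7.6
tool_pos: [0.5313, -0.0014, 0.2209]
ee_rot: [3.128, 0.29, 0.003]
wrist_force: [-0.4, -0.8, -0.8]
grip_width: 0.0362
t 7.6 pos [ 0.5313 -0.0014  0.2209] yaw(x axis) deg 10.61 tilt [0.0022 0.0002] F [-0.4 -0.8 -0.8] T [0.04 0.01 0.04] g 0.0362
units [ -1.523 -11.514   0.359] roll None
```

```bash
python3 -m handwheel '[-0.3,-1.6,0,0, -0.5,-3.2,0,0, -0.7,-4.8,0,0, -0.9,-6.4,0,0, -1.1,-8,0,0]'
python3 - <<'E'
from h import *
st();to([.4228,.3297,.21]);print(np.round(r.observe()["qpos"],2))
fs={}
for n in("side","top"):
    f=r.grab_frame(n);im=f["image"][:,:,::-1];c=im[165:265,240:370] if n=="side" else im[130:240,270:390]
    cv2.imwrite(f"pics/{n}4.png",cv2.resize(c,None,fx=5,fy=5,interpolation=2));cv2.imwrite(f"pics/{n}4f.png",im)
E
```

```text
time_s: 8.1
tool_pos: [0.453, 0.2296, 0.2188]
ee_rot: [3.127, 0.29, -0.003]
wrist_force: [0.5, 0.0, 0.7]
grip_width: 0.0603
t 8.1 pos [0.453  0.2296 0.2188] yaw(x axis) deg 10.6 tilt [-0.0021 -0.0011] F [0.5 0.  0.7] T [ 0.06 -0.03 -0.02] g 0.0603
units [-0.375 -3.465  0.29 ] roll None
[-0.46  0.35 -0.16  2.08  0.08  0.72 -2.06]
```

View pics/side4.png

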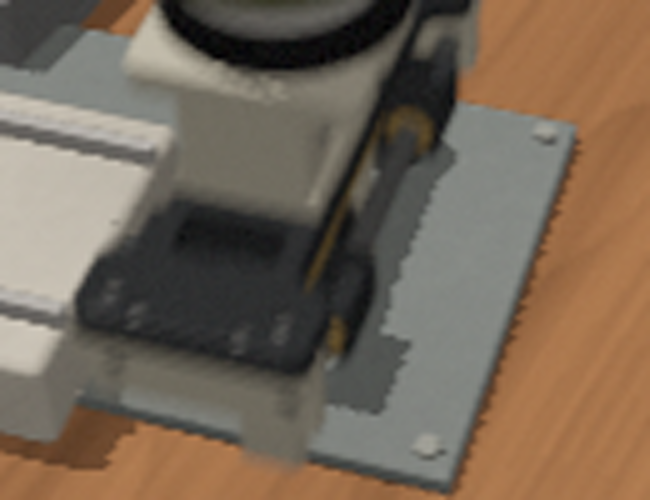

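View pics/top4.png

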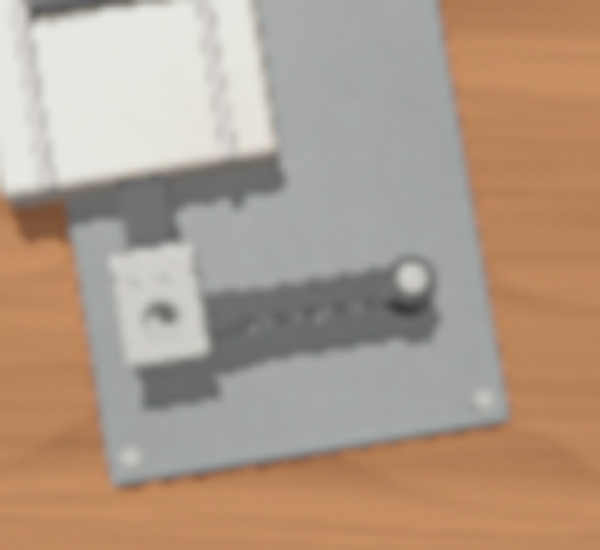

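View pics/side4f.png

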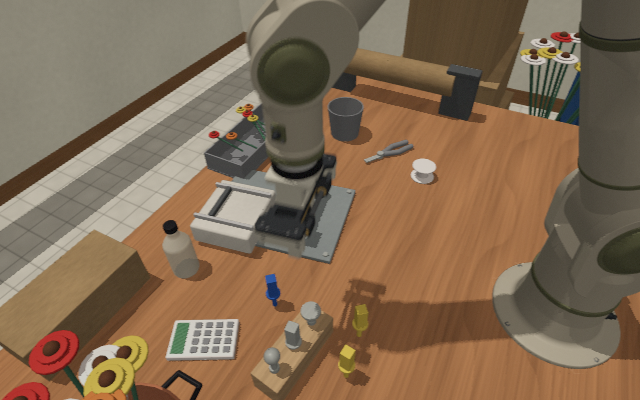

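```bash
python3 -m handwheel '[-0.1,-0.8,0,-1.4, -0.2,-1.6,0,-2.8, -0.3,-2.4,0,-4.2, -0.4,-3,0,-5.6, -0.4,-3.4,0,-7]' 60
python3 - <<'E'
from h import *
f=dict(r.grab_frame("side"));f["image"]=cv2.imread("pics/side0.png")[:,:,::-1]
g=cv2.cvtColor(f["image"],cv2.COLOR_RGB2GRAY);s=8
hs=f["image"].astype(int);m=(np.abs(hs[:,:,0]-hs[:,:,2])<25).astype(np.float32)
x0,y0=280,317;c=g[y0:y0+25,x0:x0+25].astype(np.float32)*m[y0:y0+25,x0:x0+25]
b=cv2.resize(c,None,fx=s,fy=s,interpolation=cv2.INTER_LINEAR);bm=(b>118).astype(np.uint8)
cs,_=cv2.findContours(bm,0,1);k=max(cs,key=cv2.contourArea)[:,0]
P=np.array([plane(f,((u+.5)/s-.5+x0,(v+.5)/s-.5+y0),.118)[:2] for u,v in k],np.float32)
rc=cv2.minAreaRect(P*1000);print(rc)
mm=cv2.moments((P*1000).reshape(-1,1,2));print(mm["m10"]/mm["m00"],mm["m01"]/mm["m00"],mm["m00"])
cv2.imwrite("pics/gm.png",bm*255)
st();to([.4228,.3297,.21],100)
E
```

```text
time_s: 8.7
tool_pos: [0.4227, 0.3271, 0.2187]
ee_rot: [-2.811, -1.403, 0.004]
wrist_force: [0.1, -0.7, -0.5]
grip_width: 0.0598
((423.5072937011719, 329.1694641113281), (19.29326057434082, 19.514665603637695), 5.222877025604248)
423.29657713673214 329.34695184041607 334.91833681613207
t 8.75 pos [0.4226 0.3287 0.2188] yaw(x axis) deg 53.59 tilt [-0.0022  0.0003] F [ 0.5  2.1 -0.2] T [ 0.15 -0.05  0.02] g 0.0602
units [ 0.031 -0.015  0.293] roll -7.735
```

View pics/gm.png

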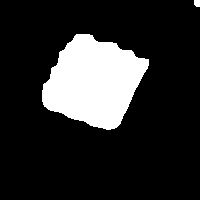

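```bash
python3 -m handwheel '[0,0,0,-1.4, 0,0,0.2,-2.8, 0,0,0.4,-4.2, 0,0,0.6,-5.6, 0,0,0.8,-7]' 60
python3 - <<'E'
from h import *
st();to([.4230,.3297,.077],98)
E
```

```text
time_s: 9.25
tool_pos: [0.4238, 0.325, 0.1947]
ee_rot: [-2.127, -2.311, 0.003]
wrist_force: [1.0, 0.1, 0.9]
grip_width: 0.0602
t 9.25 pos [0.4238 0.325  0.1947] yaw(x axis) deg 94.74 tilt [-0.0019 -0.0012] F [1.  0.1 0.9] T [-0.08 -0.09  0.01] g 0.0602
units [ 0.162 -0.006  3.924] roll -0.543
```

```bash
python3 -m handwheel '[0.05,0,0.6,-0.2, 0.1,0,1.2,-0.5, 0.1,0,1.8,-0.5, 0.1,0,2,-0.5, 0.1,0,2,-0.5]' 60
python3 - <<'E'
from h import *
st();to([.4230,.3297,.077],98)
f=r.grab_frame("side");im=f["image"][:,:,::-1]
cv2.imwrite("pics/s5.png",cv2.resize(im[250:400,220:400],None,fx=4,fy=4,interpolation=2))
E
```

```text
time_s: 9.75
tool_pos: [0.4232, 0.3283, 0.1349]
ee_rot: [-2.071, -2.361, 0.005]
wrist_force: [-0.0, -0.4, 0.6]
grip_width: 0.06
t 9.75 pos [0.4232 0.3283 0.1349] yaw(x axis) deg 97.5 tilt [-0.0024 -0.0018] F [-0.  -0.4  0.6] T [-0.03 -0.07  0.03] g 0.06
units [0.051 0.003 1.931] roll -0.084
```

View pics/s5.png

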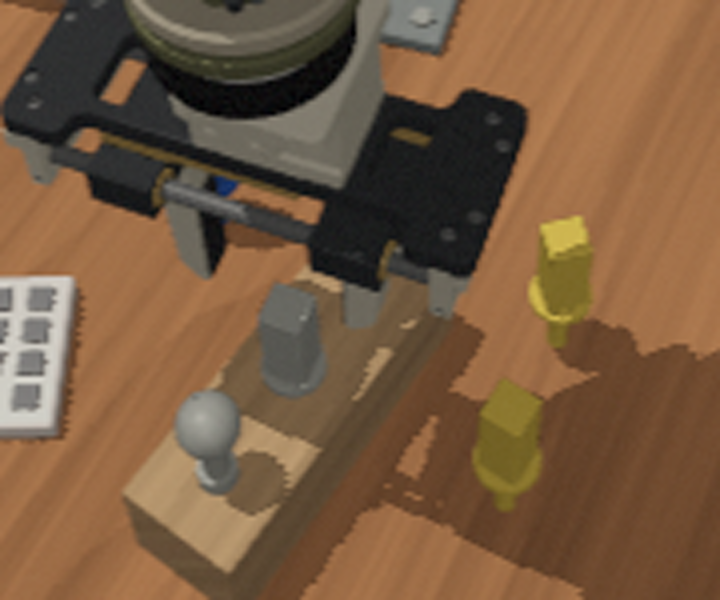

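```bash
python3 -m handwheel '[0.05,0,0.5,0, 0.05,0,1,0, 0.05,0,1.5,0, 0.05,0,1.9,0, 0.05,0,1.9,0]' 60
python3 -m handwheel '[0,0,0,0, 0,0,0,0, 0,0,0,0, 0,0,0,0, 0,0,0,0]' 10 30
python3 -m handwheel '[0,0,0,0, 0,0,0,0, 0,0,0,0, 0,0,0,0, 0,0,0,0]' 10 30
python3 - <<'E'
from h import *
st()
f=r.grab_frame("side");im=f["image"][:,:,::-1]
cv2.imwrite("pics/s6.png",cv2.resize(im[250:400,220:400],None,fx=4,fy=4,interpolation=2))
E
```

```text
time_s: 10.3
tool_pos: [0.4233, 0.3304, 0.0785]
ee_rot: [-2.07, -2.363, 0.002]
wrist_force: [-0.1, -0.7, -0.5]
grip_width: 0.06
time_s: 10.8
tool_pos: [0.4237, 0.3308, 0.0795]
ee_rot: [2.07, 2.363, 0.001]
wrist_force: [-0.8, -0.5, -0.3]
grip_width: 0.0249
time_s: 11.3
tool_pos: [0.4236, 0.3308, 0.0794]
ee_rot: [2.069, 2.364, 0.0]
wrist_force: [-0.4, -0.5, 4.4]
grip_width: 0.02
t 11.3 pos [0.4236 0.3308 0.0794] yaw(x axis) deg 97.6 tilt [0.0001 0.    ] F [-0.4 -0.5  4.4] T [-0.25  0.02  0.03] g 0.02
```

View pics/s6.png

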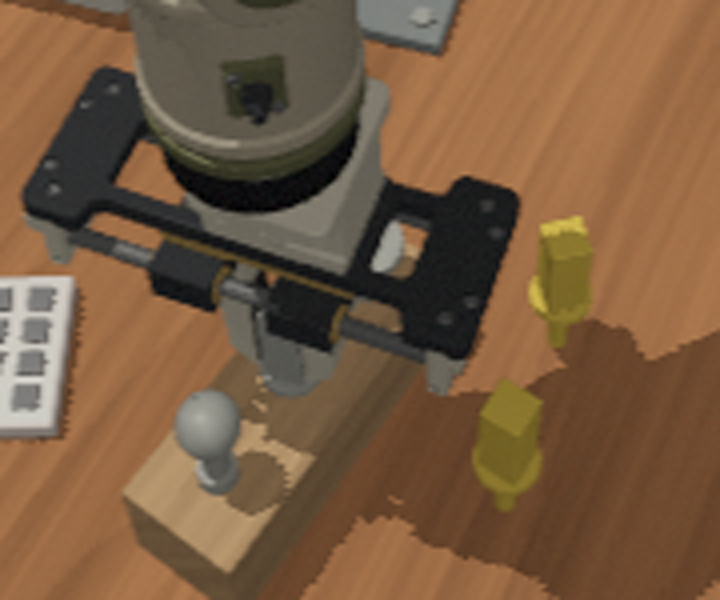

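```bash
python3 -m handwheel '[0,0,-0.3,0, 0,0,-0.8,0, 0,0,-1.6,0, 0,0,-2.6,0, 0,0,-3.6,0]' 10 45
python3 -m handwheel '[0,0,-0.6,0, 0,0,-1,0, 0,0,-1.1,0, 0,0,-1.1,0, 0,0,-1.1,0]'
python3 - <<'E'
from h import *
st();to([.562,.0715,.2])
f=r.grab_frame("side");im=f["image"][:,:,::-1]
cv2.imwrite("pics/s7.png",cv2.resize(im[220:400,200:400],None,fx=4,fy=3.3,interpolation=2))
E
```

```text
time_s: 11.85
tool_pos: [0.4231, 0.3306, 0.1884]
ee_rot: [-2.069, -2.364, 0.002]
wrist_force: [-0.5, 1.0, -1.4]
grip_width: 0.0201
time_s: 12.35
tool_pos: [0.4233, 0.3304, 0.2193]
ee_rot: [-2.069, -2.364, 0.002]
wrist_force: [0.8, 0.3, -1.5]
grip_width: 0.0194
t 12.35 pos [0.4233 0.3304 0.2193] yaw(x axis) deg 97.6 tilt [-0.0012 -0.001 ] F [ 0.8  0.3 -1.5] T [ 0.03 -0.13  0.02] g 0.0194
units [-9.164  3.443  0.647] roll None
```

View pics/s7.png

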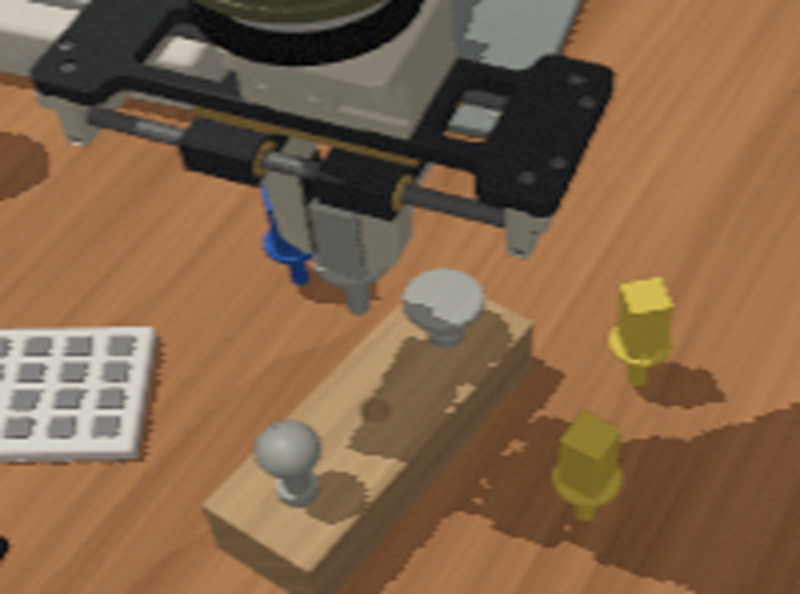

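```bash
python3 - <<'E'
from h import *
st();to([.49,-.06,.22])
E
python3 -m handwheel '[-1.6,0.2,0,0, -3.2,0.4,0,0, -4.8,0.6,0,0, -6.4,0.8,0,0, -8,1,0,0]'
python3 -c "
from h import *
st();to([.49,-.06,.22]);print(np.round(r.observe()['qpos'],2))"
```

```text
t 12.4 pos [0.4232 0.3304 0.2192] yaw(x axis) deg 97.6 tilt [-0.0014 -0.0011] F [-0.1  0.1 -1.8] T [-0.03 -0.09  0.06] g 0.0195
units [-13.193   0.484  -0.014] roll None
time_s: 12.9
tool_pos: [0.4849, 0.095, 0.2195]
ee_rot: [-2.068, -2.364, 0.001]
wrist_force: [0.8, 0.5, -0.8]
grip_width: 0.0199
t 12.9 pos [0.4849 0.095  0.2195] yaw(x axis) deg 97.63 tilt [-0.0013 -0.0001] F [ 0.8  0.5 -0.8] T [ 0.04 -0.17 -0.04] g 0.0199
units [-5.143 -0.518 -0.015] roll None
[ 0.12  0.37 -0.57  2.09  0.29  0.76 -0.49]
```

```bash

python3 -m handwheel '[-1.4,-0.1,0,0, -2.8,-0.2,0,0, -4.2,-0.4,0,0, -5.1,-0.5,0,0, -5.1,-0.5,0,0]'
python3 - <<'E'
from h import *
for n in("side","top"):
    f=r.grab_frame(n);im=f["image"][:,:,::-1];c=im[195:235,275:325] if n=="side" else im[175:210,282:322]
    cv2.imwrite(f"pics/{n}8.png",cv2.resize(c,None,fx=14,fy=14,interpolation=2));cv2.imwrite(f"pics/{n}8f.png",im)
E
```

```text
time_s: 13.4
tool_pos: [0.4896, -0.0611, 0.2191]
ee_rot: [-2.076, -2.357, 0.004]
wrist_force: [0.1, -0.8, -0.9]
grip_width: 0.0196
```

View pics/side8.png

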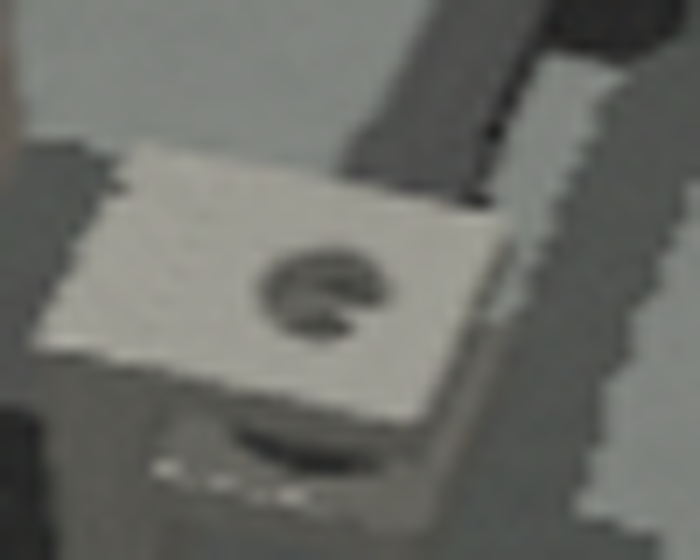

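View pics/top8.png

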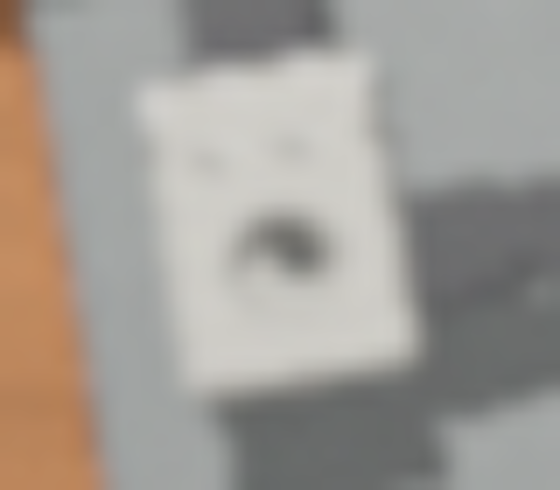

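View pics/side8f.png

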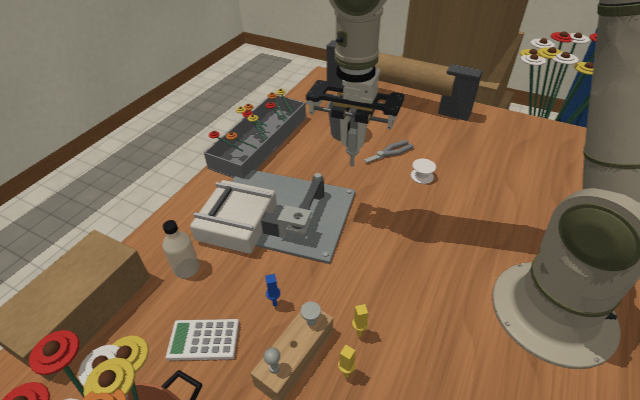

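```bash
python3 - <<'E'
import cv2,numpy as np
a=cv2.imread("pics/side8f.png",0);b=cv2.imread("pics/top8f.png",0)
print("side rows 210-232 cols 290-306");print(a[210:222,291:306]);print("top");print(b[187:200,296:308])
c=cv2.resize(a[206:224,286:310],None,fx=26,fy=26,interpolation=3).astype(float);d=cv2.resize(b[184:202,292:312],None,fx=26,fy=26,interpolation=3).astype(float)
n=lambda c:np.clip((c-c.min())*255/(c.max()-c.min()),0,255)
cv2.imwrite("pics/e1.png",n(c));cv2.imwrite("pics/e2.png",n(d))
E
```

```text
side rows 210-232 cols 290-306
[[154 154 154 154 154 154 155 154 153 154 153 153 154 154 154]
 [154 154 154 155 154 154 154 153 152 154 153 154 156 155 154]
 [154 154 151 152 149 147 140 133 133 144 153 155 155 154 153]
 [154 155 155 134 115  98  87  86  84  97 125 149 154 154 153]
 [154 154 138 104  81  86  86  86  84  87  89 131 153 154 154]
 [156 151 119  85  83  88  83  71  64  74  82 110 141 154 154]
 [154 153 126  88  93  98  99  98  90  84  80 114 144 154 155]
 [154 154 138 109  97  91  86  84 118 142 147 149 153 154 155]
 [153 155 156 139 103  81  75  74  78 134 155 154 154 155 156]
 [154 155 156 155 153 142 125 127 145 155 154 154 154 155 155]
 [155 156 156 153 154 154 154 156 156 155 154 153 155 155 154]
 [156 156 156 154 155 154 156 156 157 155 154 153 155 155 153]]
top
[[197 197 201 204 204 203 202 202 203 203 203 204]
 [203 203 204 204 204 203 202 203 204 204 204 204]
 [204 204 204 201 196 192 191 193 198 202 204 204]
 [204 203 200 189 172 161 158 164 180 194 202 204]
 [204 202 192 170 145 128 121 130 154 179 196 203]
 [205 200 182 157 143 127 113 112 134 165 190 201]
 [204 197 179 165 165 154 128 116 133 165 189 201]
 [203 197 185 182 187 180 161 151 160 180 196 203]
 [203 200 193 191 195 194 189 186 188 193 200 203]
 [204 204 199 195 194 197 198 198 198 199 201 203]
 [204 204 202 198 197 198 198 198 200 201 202 202]
 [202 203 202 201 201 201 201 201 201 202 203 203]
 [202 203 203 203 203 203 203 203 204 203 204 203]][ WARN:0@0.069] global loadsave.cpp:1063 imwrite_ Unsupported depth image for selected encoder is fallbacked to CV_8U.
```

View pics/e1.png

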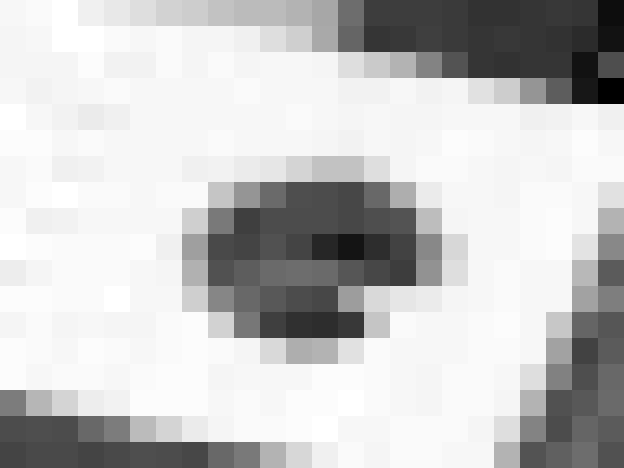

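View pics/e2.png

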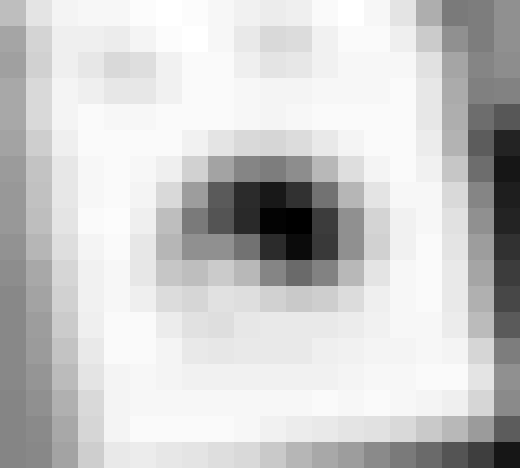

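```bash
python3 - <<'E'
from h import *
S=dict(r.grab_frame("side"));T=dict(r.grab_frame("top"))
ex=np.array([.984,.177]);ey=np.array([-.177,.984])
# light from ball pin
q=lambda u,v:(240+u/4.4-.4,265+v/4.4-.4)
b=plane(S,q(141,401),.103);s=plane(S,q(195,492),.055);print("light dxy per dz",(s-b)[:2]/.048)
b=plane(S,q(312,198),.096);s=plane(S,q(348,252),.055);print("light dxy per dz",(s-b)[:2]/.041)
def yf(p,c): d=p[:2]-c;return np.round([d@ex*1000,d@ey*1000],1)
# side hole ellipse
hs=plane(S,(297.6,215.4),.086)[:2];ht=plane(T,(301.6,193.2),.086)[:2]
print("holes",hs,ht)
# project predicted rims in each image
for n,f,h in(("side",S,hs),("top",T,ht)):
    for nm,z,rad in(("toprim",.086,10.5),("botrim",.076,10.5)):
        pts=[proj(f,[*(h+rad/1000*(np.cos(a)*ex+np.sin(a)*ey)),z]) for a in np.arange(0,2*np.pi,np.pi/4)]
        print(n,nm,np.round(pts,1).tolist())
print("top blob",yf(plane(T,(302.7,192.0),.072),ht))
for px in [(297.3,217),(297.3,218),(299.8,217.5),(295,217.5)]: print("side",px,yf(plane(S,px,.072),hs))
E
```

```text
light dxy per dz [-0.46820152  0.09262783]
light dxy per dz [-0.33110062 -0.12066667]
holes [0.561405  0.0708824] [0.56066088 0.07248447]
side toprim [[293.3, 214.4], [293.4, 217.0], [296.0, 218.6], [299.6, 218.4], [301.9, 216.4], [301.7, 213.8], [299.1, 212.2], [295.7, 212.5]]
side botrim [[293.6, 217.4], [293.7, 220.0], [296.3, 221.6], [299.8, 221.3], [302.1, 219.3], [301.9, 216.8], [299.4, 215.2], [295.9, 215.5]]
top toprim [[301.1, 189.7], [298.7, 191.1], [298.1, 193.8], [299.5, 196.1], [302.1, 196.7], [304.5, 195.3], [305.1, 192.6], [303.7, 190.3]]
top botrim [[301.2, 190.0], [298.9, 191.4], [298.3, 194.1], [299.7, 196.4], [302.3, 197.0], [304.6, 195.6], [305.3, 193.0], [303.9, 190.7]]
top blob [ 4.4 -3.3]
side (297.3, 217) [ 4.1 -7.2]
side (297.3, 218) [ 3.  -4.2]
side (299.8, 217.5) [-2.  -7.4]
side (295, 217.5) [ 8.7 -4.2]
```

```bash
python3 - <<'E'
from h import *
st();to([.5613,.0715,.165]);print(np.round(r.observe()['qpos'],2))
E
```

```text
t 13.6 pos [ 0.4903 -0.0556  0.2199] yaw(x axis) deg 97.68 tilt [-0.0005  0.0007] F [-0.   0.3 -1.5] T [ 0.   -0.09  0.03] g 0.0198
units [3.88  2.911 1.833] roll None
[ 0.42  0.37 -0.55  2.09  0.28  0.75 -0.17]
```

```bash

python3 -m handwheel '[1,0.8,0,0, 2,1.6,0,0, 3,2.3,0.5,0, 3.8,2.9,1.2,0, 3.9,2.9,1.8,0]'
python3 -m handwheel '[0,0,0,0, 0,0,0,0, 0,0,0,0, 0,0,0,0, 0,0,0,0]'
python3 - <<'E'
from h import *
st()
for n in("side","top"):
    f=r.grab_frame(n);im=f["image"][:,:,::-1];c=im[185:235,265:325] if n=="side" else im[160:220,272:332]
    cv2.imwrite(f"pics/{n}9.png",cv2.resize(c,None,fx=10,fy=10,interpolation=2));cv2.imwrite(f"pics/{n}9f.png",im)
    if n=="side": print(proj(f,[.5613,.0715,.165+.0136-.071]),proj(f,[.561,.0715,.086]))
E
```

```text
time_s: 14.1
tool_pos: [0.5626, 0.0772, 0.1656]
ee_rot: [-2.061, -2.37, -0.006]
wrist_force: [-0.3, -0.6, -0.7]
grip_width: 0.0199
time_s: 14.6
tool_pos: [0.5615, 0.0701, 0.1671]
ee_rot: [2.07, 2.362, 0.001]
wrist_force: [-0.3, 0.2, -1.0]
grip_width: 0.0203
t 14.6 pos [0.5615 0.0701 0.1671] yaw(x axis) deg 97.54 tilt [ 0.0013 -0.0001] F [-0.3  0.2 -1. ] T [-0.08 -0.09 -0.03] g 0.0203
[296.99687538 209.01453257] [297.61869446 215.634057  ]
```

View pics/side9.png

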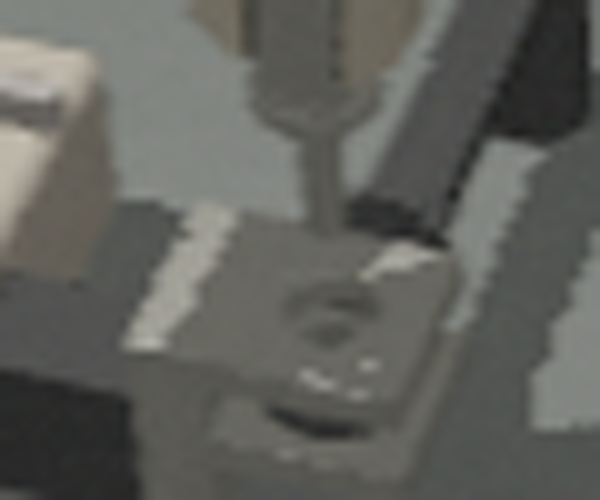

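View pics/top9.png

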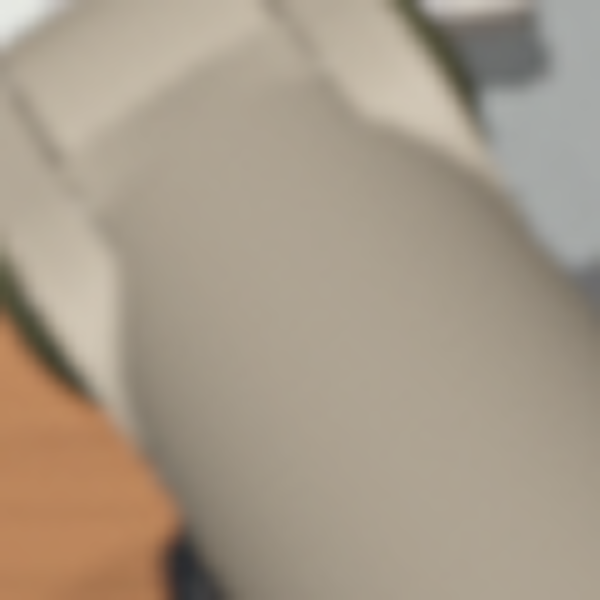

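```bash
python3 - <<'E'
from h import *
a=cv2.imread("pics/side9f.png",0)
print(a[200:210,291:303]);print(a[210:226,290:307])
c=a[198:226,284:312].astype(np.float32);c=np.clip((c-60)*255/70,0,255).astype(np.uint8)
cv2.imwrite("pics/e3.png",cv2.resize(c,None,fx=20,fy=20,interpolation=2))
E
```

```text
[[133 132 133 116  91  86  86  86 116 135 133 123]
 [132 132 132 116  90  84  87  85 116 132 131 112]
 [133 134 132 124  99  87  87  85 116 132 124  98]
 [135 135 134 125  99  84  89  85 105 117 106  85]
 [133 132 134 125  99  83  88  86  90  88  67  71]
 [132 133 134 134 108  84  87  85  72  53  50  50]
 [117 123 126 131 108  83  87  86  72  54  49  50]
 [101 105 101 103  90  82  85  88  70  52  49  50]
 [103 104 103 103 100  92  86  91  91  88  83  69]
 [102 102 101 102 102 101 101 101 102 101 101 100]]
[[103 102 101 101 102 102 101 103 104 102 102 102 101 140 158 156 156]
 [104 102 101 102 101 103 101 103 100 102 102 101 139 159 157 157 131]
 [103 101 103 107 107 103 106 106 105 100 101 139 132 104 103 103 103]
 [102 102 104 101 100 100  93  88  89  87  87  93 101 101 102 100 101]
 [102 102 103  99  88  86  85  87  85  85  85  81  92 100 101 102 102]
 [103 102 101  90  83  86  90  86  71  66  69  74  81  96 101 101 102]
 [102 102 102  93  88  95 100 101 102  93  84  80  83  97 102 102 102]
 [102 103 103  98  98  99  93  88  85  87  93  95  97 100 102 101 102]
 [101 103 102 104 100  89  83  77  78  77  91 102 100 102 103 104 102]
 [102 102 103 104 101 101  93  83  84  97 103 102 101 102 102 103 101]
 [101 101 104 102 102 102 103 103 103 104 103 100 101 102 102 102  98]
 [102 103 103 103 102 102 102 103 104 103 102 139 131 102 103 103  92]
 [ 98  96  99 100 102 139 132 103 104 102 102 104 103 102 101  97  86]
 [ 88  86  87  86  98 107 130 145 123 102 103 102 102 102 102  91  84]
 [ 87  85  85  85  87  87  91  90  99 106 129 123  99 102  96  87  89]
 [ 98  81  73  83  88  88  87  88  86  86  88  87  87  86  84  84  95]]
```

View pics/e3.png

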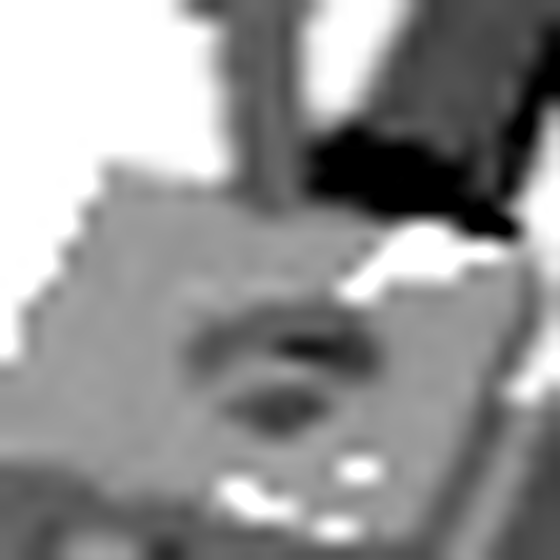

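```bash
python3 - <<'E'
from h import *
S=dict(r.grab_frame("side"))
ex=np.array([.984,.177]);ey=np.array([-.177,.984])
for h in [(297.5,215.5),(297.5,216.0)]:
    hs=plane(S,h,.086)[:2]
    for e in [(297.4,218.4),(297.4,218.0),(297.0,218.4)]:
        d=plane(S,e,.072)[:2]-hs;print(hs,e,np.round([d@ex*1000,d@ey*1000],1), "world",np.round(d*1000,1))
# tip: lowest edge row ~208.0, col 296.4 ; axis
s=r.observe();tz=s["tool_pos"][2]+.0136-.071
p=plane(S,(296.4,208.0),tz);print("tip near edge",p,"TCP",s["tool_pos"])
v=S["cam_to_world"][:3,3][:2]-p[:2];v/=np.linalg.norm(v);print("tip centre",p[:2]-v*.0045)
E
```

```text
[0.56145277 0.07125823] (297.4, 218.4) [ 2.3 -3.4] world [ 2.8 -3. ]
[0.56145277 0.07125823] (297.4, 218.0) [ 2.7 -4.6] world [ 3.5 -4.1]
[0.56145277 0.07125823] (297.0, 218.4) [ 3.2 -3.2] world [ 3.7 -2.6]
[0.56066989 0.07261729] (297.4, 218.4) [ 2.8 -4.9] world [ 3.6 -4.3]
[0.56066989 0.07261729] (297.4, 218.0) [ 3.2 -6.1] world [ 4.3 -5.4]
[0.56066989 0.07261729] (297.0, 218.4) [ 3.7 -4.6] world [ 4.5 -3.9]
tip near edge [0.56322167 0.07068489 0.10923574] TCP [0.56130198 0.07029678 0.16663574]
tip centre [0.56568971 0.06692207]
```

```bash
python3 - <<'E'
from h import *
S=dict(r.grab_frame("side"))
s=r.observe();t=s["tool_pos"];tz=t[2]+.0136-.071
for px in[(297.1,207.1),(297.1,207.5)]: print(plane(S,px,tz),t)
print(proj(S,[t[0],t[1],tz]))
E
```

```text
[0.56326436 0.06746153 0.10917352] [0.56128894 0.07041381 0.16657352]
[0.56263291 0.06855593 0.10917352] [0.56128894 0.07041381 0.16657352]
[297.20460726 208.21993755]
```

```bash

python3 -m handwheel '[0.12,-0.04,0.1,0, 0.12,-0.04,0.4,0, 0.12,-0.04,0.6,0, 0.12,-0.04,0.7,0, 0.12,-0.04,0.7,0]'
python3 - <<'E'
from h import *
st()
f=r.grab_frame("side");a=f["image"][:,:,::-1]
cv2.imwrite("pics/s10.png",cv2.resize(a[190:230,275:320],None,fx=14,fy=14,interpolation=2))
E
```

```text
time_s: 15.3
tool_pos: [0.5592, 0.0741, 0.1445]
ee_rot: [-2.069, -2.363, 0.002]
wrist_force: [0.6, -0.2, -0.2]
grip_width: 0.02
t 15.3 pos [0.5592 0.0741 0.1445] yaw(x axis) deg 97.61 tilt [-0.0013 -0.0002] F [ 0.6 -0.2 -0.2] T [-0.01 -0.08 -0.03] g 0.02
```

View pics/s10.png

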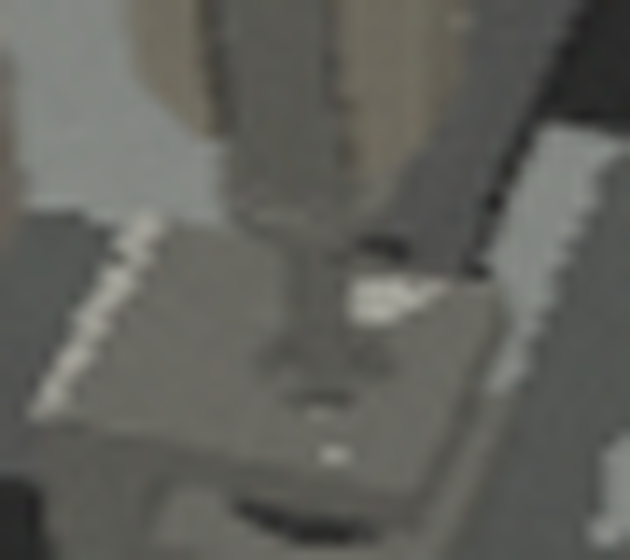

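```bash

python3 -m handwheel '[0,0,0.06,0, 0,0,0.12,0, 0,0,0.18,0, 0,0,0.24,0, 0,0,0.24,0]'
python3 -c "
from h import *
st()"
```

```text
time_s: 15.85
tool_pos: [0.5594, 0.074, 0.1378]
ee_rot: [-2.069, -2.363, 0.0]
wrist_force: [-1.2, 0.5, -0.7]
grip_width: 0.0198
t 15.85 pos [0.5594 0.074  0.1378] yaw(x axis) deg 97.59 tilt [-0.0003 -0.0001] F [-1.2  0.5 -0.7] T [-0.04 -0.07  0.02] g 0.0198
```

```bash

python3 -m handwheel '[0.06,0,0,0, 0.12,0,0,0, 0.18,0,0,0, 0.21,0,0,0, 0.24,0,0,0]'
python3 -m handwheel '[-0.1,0,0,0, -0.24,0,0,0, -0.3,0,0,0, -0.36,0,0,0, -0.42,0,0,0]'
python3 -m handwheel '[0,0,0,0, -0.03,0,0,0, -0.06,0,0,0, -0.06,0,0,0, -0.06,0,0,0]'

```

```text
time_s: 16.35
tool_pos: [0.5589, 0.0788, 0.1381]
ee_rot: [2.07, 2.361, -0.004]
wrist_force: [3.5, -8.2, 0.3]
grip_width: 0.0199
time_s: 16.85
tool_pos: [0.5602, 0.0689, 0.1381]
ee_rot: [-2.069, -2.364, -0.0]
wrist_force: [-0.1, 0.4, -2.1]
grip_width: 0.0195
time_s: 17.35
tool_pos: [0.5604, 0.067, 0.138]
ee_rot: [-2.069, -2.364, 0.0]
wrist_force: [0.6, -0.6, -1.7]
grip_width: 0.0197
```

```bash

python3 -m handwheel '[-0.02,0,0,0, -0.04,0,0,0, -0.06,0,0,0, -0.08,0,0,0, -0.08,0,0,0]'

```

```text
time_s: 17.85
tool_pos: [0.5607, 0.0658, 0.1381]
ee_rot: [-2.068, -2.364, -0.002]
wrist_force: [-0.9, 4.2, -1.0]
grip_width: 0.02
```

```bash

python3 -m handwheel '[0.1,0,0,0, 0.24,0,0,0, 0.24,0.06,0,0, 0.24,0.12,0,0, 0.24,0.18,0,0]'
python3 -m handwheel '[0,0.03,0,0, 0,0.05,0,0, 0,0.05,0,0, 0,0.05,0,0, 0,0.05,0,0]'

```

```text
time_s: 18.35
tool_pos: [0.5654, 0.0721, 0.138]
ee_rot: [2.07, 2.363, -0.0]
wrist_force: [0.7, 0.9, -0.5]
grip_width: 0.0194
time_s: 18.85
tool_pos: [0.5664, 0.0724, 0.138]
ee_rot: [-2.069, -2.364, 0.001]
wrist_force: [-1.1, -1.0, -0.8]
grip_width: 0.0196
```

```bash

python3 -m handwheel '[0,0.02,0,0, 0,0.04,0,0, 0,0.06,0,0, 0,0.06,0,0, 0,0.06,0,0]'
python3 -m handwheel '[0,-0.1,0,0, 0,-0.25,0,0, 0,-0.35,0,0, 0,-0.4,0,0, 0,-0.42,0,0]'

```

```text
time_s: 19.35
tool_pos: [0.5668, 0.0725, 0.1378]
ee_rot: [-2.068, -2.363, 0.005]
wrist_force: [-7.1, -1.0, 2.2]
grip_width: 0.0199
time_s: 19.85
tool_pos: [0.556, 0.0713, 0.1382]
ee_rot: [2.069, 2.364, 0.001]
wrist_force: [0.4, 0.6, -0.7]
grip_width: 0.0198
```

```bash

python3 -m handwheel '[0,-0.02,0,0, 0,-0.03,0,0, 0,-0.04,0,0, 0,-0.05,0,0, 0,-0.05,0,0]'

```

```text
time_s: 20.35
tool_pos: [0.5546, 0.0711, 0.1381]
ee_rot: [2.069, 2.364, 0.0]
wrist_force: [0.3, 0.2, -0.8]
grip_width: 0.0199
```

```bash

python3 -m handwheel '[0,-0.02,0,0, 0,-0.04,0,0, 0,-0.06,0,0, 0,-0.06,0,0, 0,-0.06,0,0]'

```

```text
time_s: 20.85
tool_pos: [0.5542, 0.0711, 0.1383]
ee_rot: [2.069, 2.363, 0.004]
wrist_force: [4.8, 1.2, -5.1]
grip_width: 0.0199
```

```bash

python3 -m handwheel '[0,0.12,0,0, -0.05,0.24,0,0, -0.1,0.33,0,0, -0.1,0.33,0,0, -0.1,0.33,0,0]'
python3 -c "
from h import *
st();to([.5635,.0692,.1304])"

```

```text
time_s: 21.35
tool_pos: [0.5627, 0.069, 0.1379]
ee_rot: [-2.069, -2.363, 0.001]
wrist_force: [0.4, -0.1, -1.3]
grip_width: 0.0201
t 21.35 pos [0.5627 0.069  0.1379] yaw(x axis) deg 97.58 tilt [-0.0006 -0.0002] F [ 0.4 -0.1 -1.3] T [-0.08 -0.07  0.02] g 0.0201
units [0.004 0.029 0.251] roll None
```

```bash

python3 -m handwheel '[0,0.025,0.06,0, 0,0.025,0.12,0, 0,0.025,0.18,0, 0,0.025,0.24,0, 0,0.025,0.24,0]'
python3 -m handwheel '[0,0,0.03,0, 0,0,0.06,0, 0,0,0.09,0, 0,0,0.12,0, 0,0,0.12,0]'

```

```text
time_s: 21.85
tool_pos: [0.5634, 0.0692, 0.1305]
ee_rot: [-2.069, -2.363, 0.001]
wrist_force: [-0.0, 0.5, -1.4]
grip_width: 0.0196
time_s: 22.35
tool_pos: [0.5636, 0.0691, 0.1271]
ee_rot: [-2.069, -2.364, 0.0]
wrist_force: [-0.7, -0.1, -1.7]
grip_width: 0.0198
```

```bash

python3 -m handwheel '[0,0,0.03,0, 0,0,0.06,0, 0,0,0.09,0, 0,0,0.12,0, 0,0,0.12,0]'
python3 -c "
from h import *
st();to([.5605,.0722,.122])"

```

```text
time_s: 22.85
tool_pos: [0.5636, 0.0692, 0.1235]
ee_rot: [-2.069, -2.364, 0.0]
wrist_force: [0.4, 0.6, -2.2]
grip_width: 0.0197
t 22.85 pos [0.5636 0.0692 0.1235] yaw(x axis) deg 97.6 tilt [-0.0002 -0.0001] F [ 0.4  0.6 -2.2] T [-0.01 -0.06  0.04] g 0.0197
units [ 0.113 -0.088  0.051] roll None
```

```bash

python3 -m handwheel '[0.03,-0.02,0,0, 0.06,-0.04,0,0, 0.09,-0.06,0,0, 0.12,-0.08,0,0, 0.12,-0.09,0,0]'
python3 -c "
from h import *
st();to([.5605,.0722,.122])"

```

```text
time_s: 23.35
tool_pos: [0.5606, 0.0719, 0.1237]
ee_rot: [2.069, 2.363, -0.001]
wrist_force: [2.6, -3.9, -2.4]
grip_width: 0.0198
t 23.35 pos [0.5606 0.0719 0.1237] yaw(x axis) deg 97.58 tilt [ 0.0001 -0.0006] F [ 2.6 -3.9 -2.4] T [-1.11 -0.76  0.01] g 0.0198
units [ 0.009 -0.001  0.056] roll None
```

```bash

python3 -m handwheel '[0,0,0.05,0, 0,0,0.1,0, 0,0,0.15,0, 0,0,0.2,0, 0,0,0.2,0]'
python3 -m handwheel '[0,0,0.02,0, 0,0,0.04,0, 0,0,0.06,0, 0,0,0.06,0, 0,0,0.06,0]'

```

```text
time_s: 23.85
tool_pos: [0.5606, 0.0726, 0.1175]
ee_rot: [-2.069, -2.364, -0.0]
wrist_force: [2.4, -2.4, -0.2]
grip_width: 0.0197
time_s: 24.35
tool_pos: [0.5605, 0.0725, 0.1158]
ee_rot: [-2.069, -2.364, -0.0]
wrist_force: [3.4, -3.1, -0.1]
grip_width: 0.0199
```

```bash

python3 -m handwheel '[0,0,0.02,0, 0,0,0.04,0, 0,0,0.06,0, 0,0,0.06,0, 0,0,0.06,0]'
python3 -m handwheel '[0,0,0.02,0, 0,0,0.04,0, 0,0,0.05,0, 0,0,0.05,0, 0,0,0.05,0]'

```

```text
time_s: 24.85
tool_pos: [0.5605, 0.0725, 0.114]
ee_rot: [-2.069, -2.364, -0.0]
wrist_force: [3.3, -1.7, -0.0]
grip_width: 0.0195
time_s: 25.35
tool_pos: [0.5605, 0.0724, 0.1125]
ee_rot: [-2.069, -2.364, 0.0]
wrist_force: [2.3, -1.6, -0.3]
grip_width: 0.0197
```

```bash

python3 -m handwheel '[0,0,0.02,0, 0,0,0.04,0, 0,0,0.06,0, 0,0,0.08,0, 0,0,0.08,0]'
python3 -m handwheel '[0,0,0.02,0, 0,0,0.04,0, 0,0,0.05,0, 0,0,0.05,0, 0,0,0.05,0]'

```

```text
time_s: 25.85
tool_pos: [0.5605, 0.0724, 0.11]
ee_rot: [-2.069, -2.364, 0.0]
wrist_force: [3.0, -2.1, 0.0]
grip_width: 0.0199
time_s: 26.35
tool_pos: [0.5605, 0.0724, 0.1086]
ee_rot: [-2.069, -2.364, 0.0]
wrist_force: [2.3, -1.9, 0.5]
grip_width: 0.0198
```

```bash

python3 -m handwheel '[0,0,0.02,0, 0,0,0.04,0, 0,0,0.06,0, 0,0,0.08,0, 0,0,0.08,0]'
python3 -m handwheel '[0,0,0.02,0, 0,0,0.04,0, 0,0,0.06,0, 0,0,0.07,0, 0,0,0.07,0]'

```

```text
time_s: 26.85
tool_pos: [0.5605, 0.0724, 0.1062]
ee_rot: [-2.069, -2.364, 0.0]
wrist_force: [2.7, -1.9, 0.5]
grip_width: 0.0197
time_s: 27.35
tool_pos: [0.5605, 0.0724, 0.1041]
ee_rot: [-2.069, -2.364, 0.0]
wrist_force: [2.7, -2.1, 0.7]
grip_width: 0.0197
```

```bash

python3 -m handwheel '[0,0,0.02,0, 0,0,0.04,0, 0,0,0.05,0, 0,0,0.05,0, 0,0,0.05,0]'

```

```text
time_s: 27.85
tool_pos: [0.5604, 0.0724, 0.1026]
ee_rot: [-2.069, -2.364, 0.0]
wrist_force: [2.2, -2.4, 0.3]
grip_width: 0.0196
```

```bash

python3 -m handwheel '[0,0,0.02,0, 0,0,0.03,0, 0,0,0.04,0, 0,0,0.04,0, 0,0,0.04,0]'
python3 -m handwheel '[0,0,0.01,0, 0,0,0.02,0, 0,0,0.03,0, 0,0,0.03,0, 0,0,0.03,0]'
python3 - <<'E'
from h import *
st()
f=r.grab_frame("side");a=f["image"][:,:,::-1]
cv2.imwrite("pics/s11.png",cv2.resize(a[190:230,275:320],None,fx=14,fy=14,interpolation=2))
E
```

```text
time_s: 28.35
tool_pos: [0.5605, 0.0724, 0.1015]
ee_rot: [2.069, 2.364, -0.0]
wrist_force: [2.4, -2.0, 1.7]
grip_width: 0.0202
time_s: 28.85
tool_pos: [0.5605, 0.0725, 0.1014]
ee_rot: [2.069, 2.363, 0.0]
wrist_force: [-0.2, -1.7, 12.2]
grip_width: 0.0194
t 28.85 pos [0.5605 0.0725 0.1014] yaw(x axis) deg 97.6 tilt [ 0.0005 -0.0004] F [-0.2 -1.7 12.2] T [-0.76  0.06 -0.04] g 0.0194
```

View pics/s11.png

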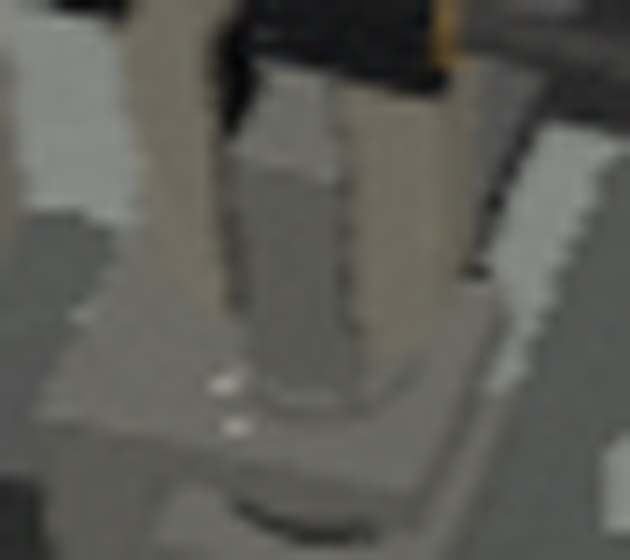

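```bash

python3 -m handwheel '[0,0,-0.03,0, 0,0,-0.03,0, 0,0,-0.03,0, 0,0,-0.03,0, 0,0,-0.03,0]'
python3 -m handwheel '[0,0,0,0, 0,0,0,0, 0,0,0,0, 0,0,0,0, 0,0,0,0]' 50
python3 -m handwheel '[0,0,-0.2,0, 0,0,-0.6,0, 0,0,-1.2,0, 0,0,-2,0, 0,0,-3,0]'
python3 -m handwheel '[-1,0,-1,0, -2.4,0,-1,0, -3.8,0,-1,0, -5.2,0,-1,0, -5.2,0,-1,0]'
python3 - <<'E'
from h import *
st()
f=r.grab_frame("side");a=f["image"][:,:,::-1];g=dict(r.grab_frame("top"))
cv2.imwrite("pics/s12.png",cv2.resize(a[180:240,260:340],None,fx=9,fy=9,interpolation=2));cv2.imwrite("pics/s12f.png",a)
cv2.imwrite("pics/t12.png",cv2.resize(g["image"][140:240,250:390,::-1],None,fx=5,fy=5,interpolation=2))
E
```

```text
time_s: 29.4
tool_pos: [0.5605, 0.0724, 0.1015]
ee_rot: [-2.069, -2.364, 0.0]
wrist_force: [1.8, -1.9, 3.8]
grip_width: 0.0194
time_s: 29.9
tool_pos: [0.5603, 0.0725, 0.1014]
ee_rot: [-2.069, -2.364, 0.0]
wrist_force: [0.4, 1.1, 0.2]
grip_width: 0.0494
time_s: 30.4
tool_pos: [0.56, 0.0724, 0.1927]
ee_rot: [-2.069, -2.363, 0.001]
wrist_force: [0.7, 0.3, 0.6]
grip_width: 0.0494
time_s: 30.9
tool_pos: [0.5812, -0.0892, 0.2221]
ee_rot: [2.078, 2.353, -0.003]
wrist_force: [-0.1, 0.5, 0.7]
grip_width: 0.0498
t 30.9 pos [ 0.5812 -0.0892  0.2221] yaw(x axis) deg 97.11 tilt [ 0.0002 -0.0029] F [-0.1  0.5  0.7] T [-0.08  0.    0.02] g 0.0498
```

View pics/s12.png

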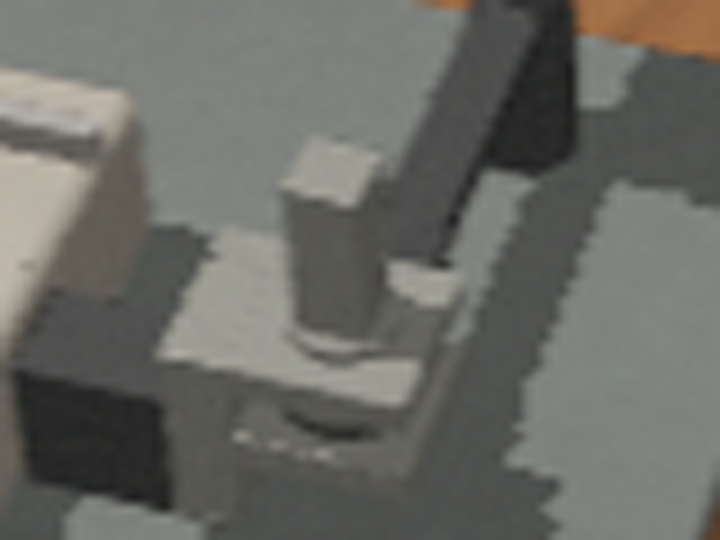

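View pics/s12f.png

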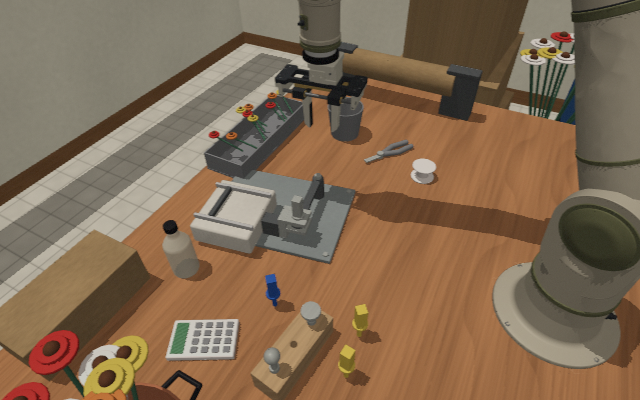

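View pics/t12.png

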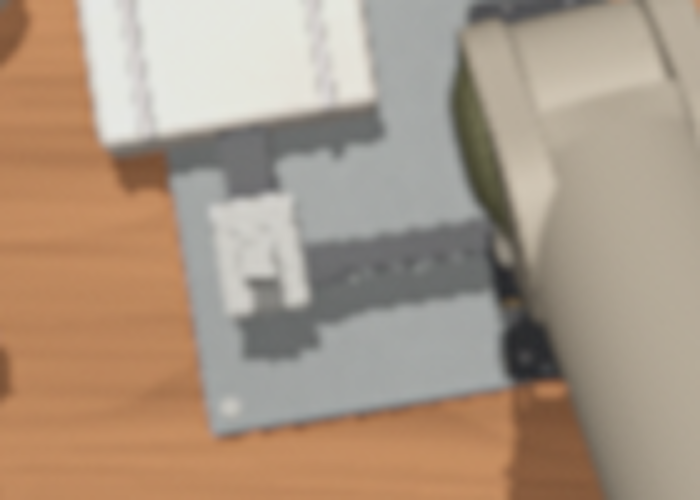

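```bash

python3 -m handwheel '[0,0,-0.3,0, 0,0,-0.5,0, 0,0,-0.5,0, 0,0,-0.5,0, 0,0,-0.5,0]'
python3 -c "
from h import *
st();print(r.close_job())"
```

```text
time_s: 31.5
tool_pos: [0.581, -0.0818, 0.2364]
ee_rot: [-2.068, -2.364, 0.0]
wrist_force: [-0.7, 0.4, 0.2]
grip_width: 0.0499
t 31.5 pos [ 0.581  -0.0818  0.2364] yaw(x axis) deg 97.64 tilt [-0.0002 -0.0001] F [-0.7  0.4  0.2] T [-0.02 -0.08 -0.01] g 0.0499
the job is handed in; nothing more can be done
None
```

The job is done and handed in at about 31.5 s; no verdict was reported. I swung the link home against its stop, with about 22 N at the wrist at the most. I then took the grey square-grip pin from the middle of the rack and found the centre of the upper hole by touching its rim. I put the shank in the eye, which sat about 4 mm off, and drew the eye to centre with about 5 N. After that I lowered the pin through the lower ear and let go.

- **Seating:** the tool stopped at 0.1014 m, which matches the computed fully-home height. The contact force was about 12 N, and I eased it before opening the gripper. The last pictures show the pin upright with its flange flush on the upper ear.
- **Everything else:** in the last side view the ball and disc pins, the blue and yellow look-alikes and the other bench items look where they were. The gripper was open, well clear and touching nothing.
- **One disagreement:** touching the rim gave a clearance 1.4 to 1.9 mm wider than the 11 mm expected. I put this down to compliance and used the middle of the touches; the fit was smooth.
- **Not confirmed:** the lower ear is hidden in both views, so that the pin is through it rests on the height reached and the low forces.

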